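# Lock the sampler disc for transport

## Robot

A 6-joint arm with a two-finger parallel gripper is mounted at the origin on the work surface. World frame = base frame: x ahead of the robot, y to its left, z up, the work surface at z = 0. Lengths are in m, angles in degrees, forces in N, time in s.
With the tool pointing down it reaches from about 0.375 to 0.925 m from the base axis. Payload 5.7 kg.
Tool frame: the origin (TCP) lies on the mounting face of the last link; the fingertips stand env.tips_ahead ahead of it and the grasp point (between the pads) lies 155 mm ahead of it (env.tips_ahead is the distance from the TCP to the fingertips, in m); x points along the fingers, y is the direction in which the jaws open and shut, and the axes are right-handed (so a half turn about x gives the same grasp; the last joint's range is limited). The gripper opens to 85 mm and grips with 20 to 120 N. Pads are 22 mm wide; open, the fingers measure 114 mm over their backs; the gripper's body (76 mm by 85 mm) begins 54 mm behind the grasp point. The pads swing forward as they close: fully open they stand 13 mm farther back than shut.
Start: joints at [62.389, 20.558, 86.54, -0, 72.909, -6.595], TCP at [0.215, 0.56, 0.405] pointing down, gripper open.
Joint ranges: [-170.27, 170.27], [-57.76, 135], [12.27, 136.19], [-55.21, 235.2], [11.17, 155.16], [-170.74, 170.74]. Speed limits (degrees/s): [136.94, 136.94, 180, 180, 180, 180].

## Interface

Orientations are given as [roll, pitch, yaw] about the fixed x, y, z axes, in that order (R = Rz(yaw) Ry(pitch) Rx(roll)).
In Python, from rig import env, vision gives the robot as it stands.
- The arm moves only by the shell command python3 -m pendant 'ROWS' [FORCE]. ROWS is a JSON object of lists of equal length, an entry for each row: "xyz": the shift along the tool's x, y, z in cm, a list of three; "rot": the turn, a rotation vector about the tool's x, y, z in degrees, a list of three; "jaw": the finger opening in cm, from 0 to 8.54. In form: {"xyz": [[x, y, z], ...], "rot": [[wx, wy, wz], ...], "jaw": [jaw, ...]}. A call has exactly 10 rows; each row is the pose to reach, as a shift and turn from the pose commanded when the call began, along the tool's axes at that moment; what a row does not reach only later rows make up. A row lasts 1/12 s, in which the tool goes at most 41.7 mm and 7.16 degrees, less where a joint would pass 70% of its speed; a pose out of reach is approached as far as the arm can. A call with a gripper value outside its range is refused whole. The fingers move at their own pace and stop on an object; FORCE is the grip in N (left out, the last holds). Time passes only in rows, so rows that repeat a pose let the fingers close, or fill a call up. It gives the time, the measured TCP pose, the force and the opening at its end, in the units of the state.
- env.read_state(): the state, without advancing time (a new reading comes with each control period).
- vision.get_image(name): name is "scene" or "side" or "wrist"; returns a dict with "image" (420x560x3 uint8, blue, green, red), "mtx" (3x3 intrinsics, pixels), "R" (3x3) and "t" (3): a world point X has camera coordinates R X + t; the wrist camera has in their place "T_tool_cam" (4x4, takes a point from camera to tool coordinates, whose origin is the TCP and whose axes are the tool frame's). Camera axes: x right, y down, z forward; pixel columns grow to the right and rows downward; lengths in m; the calibration is good to about 2 mm. A picture is of the moment at which its call begins: read the wrist's pose just before it. There is no depth.
- env.close_job(): hands the job in, once; it reports no verdict.
The state is a dict: "time_s": time; "joint_pos": joint angles; "joint_vel": joint speeds; "joint_torque": joint torques, N m; "position": TCP position; "ee_rot": TCP orientation; "wrist_force": force on the tool from outside, world axes, zero at the start; "moment": the same for the moment, N m; "grip_width": finger opening in m.
Only numpy, scipy, OpenCV 4.12 (cv2) and the standard library are available. Lean on these libraries where they do the work, as an engineer would, in place of code of your own. Each camera call takes 0.05 s, during which the arm holds its last target. There are 200 camera calls.

## Task

Lock the sampler for transport: with the fingertips, turn the slotted dark disc by its orange pegs until its slot lines up with the steel bar, then push the bar by its yellow lug through the slot until it is home against the stop of the blue keeper. Nothing needs gripping: do not lift the bar, and leave the other things on the bench where they stand.

Things in the scene. Friction and masses are not known exactly. Their poses are not given: they have to be found in the camera images.
- deck: Grey sampler deck, fixed, 190 x 320 mm, 20 high. Origin on the bench under the disc's axis; z up; +y is the way the bar travels, towards the keeper; it covers x -75 to +115, y -230 to +90 mm. Two black rails (10 wide, top 36 mm above the bench, y -215 to -50) leave an 18 mm channel on x = 0 for the bar.
- stop (a point): Centre of the end stop's face in the blue keeper, at deck y = +68 mm, 31 mm above the bench. The keeper's jaws stand 20 mm apart from y = 50 to 68, top 42 mm above the bench.
- disc (a joint): Turn of the dark disc about its vertical axis, rad, anticlockwise from above; 0 = slot along the deck's y, in line with the bar; pi (half a turn on) is just as good: the slot goes right through. It starts between 0.5 and 2.64, turns freely either way with light friction (about 2 N at a peg) and stays where it is left.
- slot (a point): Centre of the disc, at the height of its top, 40 mm above the bench; y runs along the slot, z up. The disc is 90 mm across, cut right across and down to the deck by a slot 20 mm wide (orange floor).
- peg_a (a point): Top centre of one orange peg on the disc, 12 mm thick, standing 29 mm above the disc's top; 32 mm from the axis, on the disc's own +x side (square to the slot).
- peg_b (a point): The same for the other peg, opposite, on the disc's own -x side.
- bar: Steel locking bar lying loose in the channel, 14 wide x 16 high x 130 mm long, 0.38 kg. Origin at the underside of its rounded nose; +y points out of the nose, the bar reaches back to y = -130 mm. The nose starts 55 to 75 mm before the disc's axis and is at deck y = +68 mm when home. Sliding it takes a few newtons.
- lug_back (a point): Centre of the rear face of the yellow lug at the bar's rear end: push here along the bar's +y. The lug is 34 wide (x), 10 thick (y), 30 mm high, from 2 mm above the rails to 68 mm above the bench; this point is 53 mm above the bench.
- crucible_a: White ceramic crucible, 24 mm across, 24 high, loose on the deck, leave alone; origin at its underside.
- crucible_b: A second such crucible, leave alone.
- wash_bottle: White wash bottle with red cap, 68 mm across, 195 high, leave alone; origin at its underside.
- vial: Amber jar with blue cap, 28 mm across, 50 high, leave alone; origin at its underside.
- screwdriver: Screwdriver lying on the bench, 160 mm long, leave alone; its length along its x.
- mouse: Black computer mouse, 110 x 60 x 33 mm, leave alone; origin at its underside.
- pot: Clear sample pot with green lid, 64 mm across, 45 high, leave alone; origin at its underside.
There are look-alikes about, which are no part of the job. Of the things that look like the bar, the middle-sized one is meant.

How it is judged:
By the outcome, as a careful person would: the job done as asked, in the order asked, and still so for the second after the job is handed in, with the robot touching nothing.
It also fails if it takes over 48 s, if anything falls off the work surface, if the arm or the gripper's body presses on something with over 40 N, if the wrist force passes 120 N, or if a joint passes its speed limit or range.

## Working session

There is one attempt and no reset: what is moved stays moved. The work goes in short steps, Python scripts to look and compute and a shell command to move; the robot and the scene stay as the last step left them, time stands still between calls to the robot, and variables do not carry over. Pictures are saved under pics/ and viewed, about 8 in all and at most 12, crops included, and the job is handed in when it is done.

```bash
mkdir -p pics; ls
python3 - <<'E'
from rig import env, vision
import cv2,numpy as np
print(env.read_state(), env.tips_ahead)
ims=[]
for n in ("scene","side"):
    d=vision.get_image(n); cv2.imwrite(f"pics/{n}0.png",d["image"]); np.savez(f"pics/{n}0.npz",**d)
    print(n,d["mtx"].tolist(),(-d["R"].T@d["t"]).tolist(), d["R"].tolist())
E
```

```text
pics
{'time_s': 0.0, 'joint_pos': array([ 6.23898463e+01,  2.05971852e+01,  8.65989842e+01,  1.46767891e-03,
        7.29085924e+01, -6.59352690e+00]), 'joint_vel': array([-0.00302438,  0.08168615, -0.09343406,  0.00556454, -0.03273243,
       -0.0619915 ]), 'joint_torque': array([ 1.66601796e-03, -5.27651203e+01, -2.78621811e+01, -3.54383769e-05,
        1.33452044e-02, -4.09177034e-06]), 'position': array([0.21500418, 0.55976476, 0.40386111]), 'ee_rot': array([ -97.36029525,   89.89522887, -118.37735465]), 'wrist_force': array([-0.53656966,  0.65541195,  0.00796926]), 'moment': array([-0.01089701, -0.03809424, -0.02280988]), 'grip_width': 0.08505846854685113} 0.1734
scene [[519.027947950632, 0.0, 269.9234150133714], [0.0, 519.027947950632, 206.36657862752435], [0.0, 0.0, 1.0]] [1.4037617882019695, 0.37272340174248464, 1.0821583345292143] [[-0.40483640859941944, 0.9141488393631332, 0.020961435145519968], [0.66100025387349, 0.3084138654100133, -0.6840756917198824], [-0.6318117968600345, -0.2630832322932995, -0.729109776532042]]
side [[454.34011012333036, 0.0, 284.1953016265231], [0.0, 454.34011012333036, 205.0983215453272], [0.0, 0.0, 1.0]] [0.44931853830299684, -0.727317474641684, 0.8484634117534883] [[0.994659640416015, -0.10151183435139981, 0.01864261822003468], [-0.061016971263473954, -0.7240480306165467, -0.6870453977563147], [0.08324138961668286, 0.682238812181566, -0.7263752984565]]
```

View pics/scene0.png

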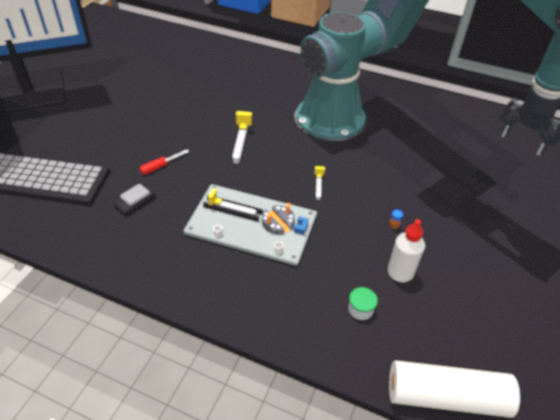

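View pics/side0.png

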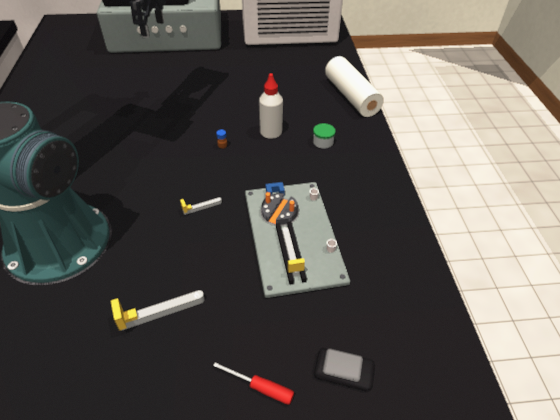

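The scene view shows the deck at about (250,222), the disc at (278,218), the lug at (213,197) and the keeper at (301,225). In the side view the disc is at (280,208), the lug at (296,265) and the keeper at (275,188). The bars off the deck are the look-alikes.

```bash
cat > h.py <<'E'
import numpy as np, cv2
from scipy.spatial.transform import Rotation as Ro
def load(n):
    d=dict(np.load(f"pics/{n}.npz")); return d
def cam(d,state=None):
    if "R" in d: return d["mtx"],d["R"],d["t"].ravel()
    T=np.eye(4); T[:3,:3]=Ro.from_euler("xyz",state["ee_rot"],degrees=True).as_matrix(); T[:3,3]=state["position"]
    W=np.linalg.inv(T@d["T_tool_cam"]); return d["mtx"],W[:3,:3],W[:3,3]
def ray(c,p):
    K,R,t=c; v=R.T@np.linalg.solve(K,[p[0],p[1],1.]); return -R.T@t, v/np.linalg.norm(v)
def plane(c,p,z):
    o,v=ray(c,p); return o+v*(z-o[2])/v[2]
def tri(c1,p1,c2,p2):
    (o1,v1),(o2,v2)=ray(c1,p1),ray(c2,p2)
    s=np.linalg.lstsq(np.c_[v1,-v2],o2-o1,rcond=None)[0]; a,b=o1+s[0]*v1,o2+s[1]*v2
    return (a+b)/2,np.linalg.norm(a-b)
def blobs(im,lo,hi,roi=None,amin=6):
    m=cv2.inRange(cv2.cvtColor(im,cv2.COLOR_BGR2HSV),np.array(lo),np.array(hi))
    if roi is not None:
        k=np.zeros_like(m); x0,y0,x1,y1=roi; k[y0:y1,x0:x1]=255; m&=k
    n,l,s,c=cv2.connectedComponentsWithStats(m)
    return [(s[i,4],c[i].round(1).tolist(),s[i,:4].tolist()) for i in range(1,n) if s[i,4]>=amin]
E
python3 - <<'E'
from h import *
C={"orange":((3,150,120),(17,255,255)),"yellow":((22,150,120),(34,255,255)),"blue":((100,150,60),(120,255,255))}
R={"scene0":(180,180,325,265),"side0":(240,175,350,300)}
for n in R:
    d=load(n)
    for k,(a,b) in C.items(): print(n,k,blobs(d["image"],a,b,R[n]))
    x0,y0,x1,y1=R[n]; cr=d["image"][y0:y1,x0:x1]
    cv2.imwrite(f"pics/{n}c.png",cv2.resize(cr,None,fx=5 if n=="scene0" else 4,fy=5 if n=="scene0" else 4,interpolation=cv2.INTER_CUBIC))
a,b=[cv2.imread(f"pics/{n}c.png") for n in R]
cv=np.zeros((600,800,3),np.uint8)
a=cv2.resize(a,None,fx=.6,fy=.6)
h=min(600,b.shape[0]); cv[:a.shape[0],:a.shape[1]]=a; 
b2=cv2.resize(b,None,fx=.8,fy=.8); cv[600-b2.shape[0]:,800-b2.shape[1]:]=b2; cv2.imwrite("pics/both.png",cv)
E
```

```text
scene0 orange [(np.int32(12), [287.5, 209.5], [287, 207, 2, 6]), (np.int32(13), [268.6, 219.2], [268, 216, 3, 7])]
scene0 yellow [(np.int32(99), [213.3, 198.5], [208, 190, 13, 15])]
scene0 blue [(np.int32(100), [300.8, 225.7], [295, 219, 12, 14])]
side0 orange [(np.int32(41), [267.5, 197.4], [266, 192, 4, 11]), (np.int32(141), [277.5, 211.1], [269, 199, 18, 25]), (np.int32(41), [291.4, 205.6], [289, 201, 5, 10])]
side0 yellow [(np.int32(166), [295.8, 264.4], [288, 258, 16, 14])]
side0 blue [(np.int32(146), [274.6, 187.2], [266, 183, 18, 10])]
```

View pics/both.png

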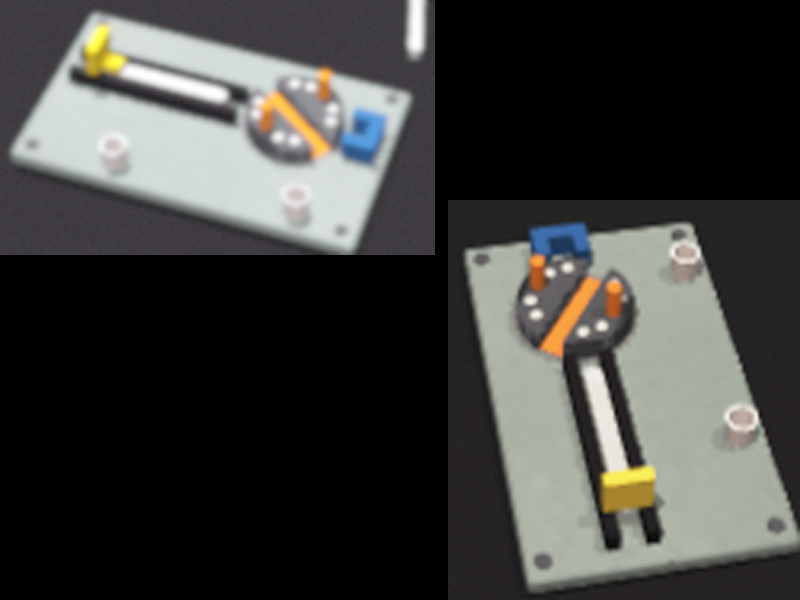

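The pegs are clear in both views. Side (267,197) matches scene (287,209), and side (291,206) matches scene (269,219). The slot is about 40–45° off the bar line.

Run:
```python
from h import *
s,d=load("scene0"),load("side0"); cs,cd=cam(s),cam(d)
def T(n,a,b):
    p,e=tri(cs,a,cd,b); print(n,(p*1000).round(1),"gap mm",round(e*1000,1)); return p
pf=T("peg far",(287.5,209.5),(267.5,197.4)); pn=T("peg near",(268.6,219.2),(291.4,205.6))
T("lug",(213.3,198.5),(295.8,264.4)); T("keeper",(300.8,225.7),(274.6,187.2))
# deck outline on each view at z=.02
for n,im,c,roi in (("scene",s["image"],cs,(180,180,325,265)),("side",d["image"],cd,(240,175,350,300))):
    hsv=cv2.cvtColor(im,cv2.COLOR_BGR2HSV); m=cv2.inRange(hsv,(0,0,110),(180,60,255))
    x0,y0,x1,y1=roi; k=np.zeros_like(m); k[y0:y1,x0:x1]=m[y0:y1,x0:x1]
    cnt=max(cv2.findContours(k,cv2.RETR_EXTERNAL,cv2.CHAIN_APPROX_NONE)[0],key=cv2.contourArea)
    P=np.array([plane(c,q,.02)[:2] for q in cnt[:,0].astype(float)])*1000
    r=cv2.minAreaRect(P.astype(np.float32)); print(n,r, cv2.boxPoints(r).round(0).tolist())
v=pn-pf; print("peg axis deg",np.degrees(np.arctan2(v[1],v[0])),"dist",np.linalg.norm(v[:2]),"mid",(pn+pf)/2)
```

```text
peg far [502.4  49.2  52.9] gap mm 0.0
peg near [557.1  17.   53.3] gap mm 1.3
lug [ 547.8 -153.8   49.3] gap mm 0.4
keeper [525.3  99.3  35.7] gap mm 2.8
scene ((556.0565795898438, -35.705841064453125), (201.21395874023438, 324.7845153808594), 5.25047492980957) [[441.0, 117.0], [471.0, -207.0], [671.0, -188.0], [641.0, 135.0]]
side ((556.102294921875, -38.750335693359375), (189.07225036621094, 321.37152099609375), 5.169827938079834) [[447.0, 113.0], [476.0, -207.0], [665.0, -190.0], [636.0, 130.0]]
peg axis deg -30.449217932268663 dist 0.06352258341521277 mid [0.52975704 0.03307721 0.05310699]
```

```bash
cat >> h.py <<'E'
O=np.array([.530,.032]); YAW=5.2
def deck(x,y):  # deck mm -> world xy
    c,s=np.cos(np.radians(YAW)),np.sin(np.radians(YAW)); return O+np.array([c*x-s*y,s*x+c*y])/1000
def togo(st,xyz,a):
    "shift (cm) and rotvec (deg) in tool axes to reach TCP xyz, pointing down, jaw axis at world angle a (mod 180)"
    Rt=Ro.from_euler("xyz",st["ee_rot"],degrees=True); best=None
    for k in (a,a+180):
        y=np.array([np.cos(np.radians(k)),np.sin(np.radians(k)),0]); x=np.array([0,0,-1.])
        G=Ro.from_matrix(np.c_[x,y,np.cross(x,y)]); r=(Rt.inv()*G).as_rotvec(degrees=True)
        print("a",k,"rot",r.round(1))
    print("xyz cm",(Rt.inv().apply(np.array(xyz)-st["position"])*100).round(2)); yy=Rt.apply([0,1,0]); print("jaw angle now",np.degrees(np.arctan2(yy[1],yy[0])).round(1),"pos",st["position"].round(4),"q",st["joint_pos"].round(0),"F",st["wrist_force"].round(1))
E
python3 - <<'E'
from h import *; from rig import env
togo(env.read_state(),[*O,.36],-70)
print(plane(cam(load("side0")),(271,135),0),plane(cam(load("scene0")),(404,278),0))
E
```

```text
a -70 rot [1.39e+02 1.00e-01 1.00e-01]
a 110 rot [-41.   -0.    0.1]
xyz cm [  4.45 -37.97  48.33]
jaw angle now 69.0 pos [0.215  0.5598 0.4039] q [62. 21. 87.  0. 73. -7.] F [-0.3 -0.2 -0.1]
[0.53645542 0.36162077 0.        ] [0.55036777 0.3933949  0.        ]
```

```bash
python3 -m pendant '{"xyz":[[0,-1.9,2.4],[0,-3.8,4.8],[0,-5.7,7.2],[0,-7.6,9.6],[0,-9.5,12],[0,-11.4,14.4],[0,-13.3,16.8],[0,-15.2,19.2],[0,-17.1,21.6],[0,-19,24]],"rot":[[7,0,0],[14,0,0],[21,0,0],[28,0,0],[35,0,0],[42,0,0],[49,0,0],[56,0,0],[63,0,0],[70,0,0]],"jaw":[5,5,5,5,5,5,5,5,5,5]}' 30
python3 -c "
from h import *; from rig import env
togo(env.read_state(),[*O,.36],-70)"
```

```text
time_s: 0.93
position: [0.3714, 0.2952, 0.4045]
ee_rot: [-50.9, 90.0, -142.3]
wrist_force: [0.6, 0.8, 0.1]
grip_width: 0.0498
a -70 rot [68.6  0.   0. ]
a 110 rot [-111.4   -0.     0. ]
xyz cm [ 4.45 16.48 25.94]
jaw angle now -1.4 pos [0.3714 0.2952 0.4045] q [ 30.  10. 101.  -0.  68.  31.] F [0.6 0.8 0.1]
```

```bash
python3 -m pendant '{"xyz":[[0,1.8,2.9],[0,3.7,5.8],[0.5,5.5,8.7],[1,7.3,11.5],[1.5,9.2,14.4],[2,11,17.3],[2.7,12.8,20.2],[3.4,14.7,23.1],[4,16.5,25.9],[4.4,16.5,25.9]],"rot":[[7,0,0],[14,0,0],[21,0,0],[28,0,0],[35,0,0],[42,0,0],[49,0,0],[56,0,0],[63,0,0],[69,0,0]],"jaw":[5,5,5,5,5,5,5,5,5,5]}'
python3 - <<'E'
from h import *; from rig import env,vision
import pickle
st=env.read_state(); d=vision.get_image("wrist"); pickle.dump((st,d),open("pics/w1.pkl","wb")); cv2.imwrite("pics/w1.png",d["image"])
togo(st,[*O,.22],-70)
c=cam(d,st)
for k,(a,b) in {"orange":((3,150,120),(17,255,255)),"blue":((100,150,60),(120,255,255)),"yellow":((22,150,120),(34,255,255))}.items(): print(k,blobs(d["image"],a,b,amin=60))
print("axis px",[ (lambda q:(q[:2]/q[2]).round(0))(c[0]@(c[1]@np.array([*O,z])+c[2])) for z in (.04,.069)])
E
```

```text
time_s: 1.77
position: [0.5346, 0.0303, 0.3601]
ee_rot: [116.6, 89.8, -44.0]
wrist_force: [0.7, -1.3, -0.1]
grip_width: 0.0503
a -70 rot [-0.6 -0.1 -0.2]
a 110 rot [ 1.794e+02 -3.000e-01  1.000e-01]
xyz cm [14.01 -0.36  0.4 ]
jaw angle now -70.6 pos [0.5346 0.0303 0.3601] q [-4. 18. 98. -0. 64. 67.] F [ 0.7 -1.3 -0.1]
orange [(np.int32(119), [304.2, 171.0], [299, 165, 15, 21]), (np.int32(177), [243.1, 221.5], [234, 213, 16, 25])]
blue [(np.int32(1649), [194.9, 172.3], [174, 143, 48, 61])]
yellow [(np.int32(1477), [272.3, 189.6], [236, 149, 72, 81]), (np.int32(125), [307.4, 179.8], [301, 174, 14, 13]), (np.int32(103), [240.8, 231.0], [235, 226, 12, 11]), (np.int32(1246), [492.0, 254.2], [460, 232, 65, 56])]
axis px [array([275., 195.]), array([275., 206.])]
```

View pics/w1.png

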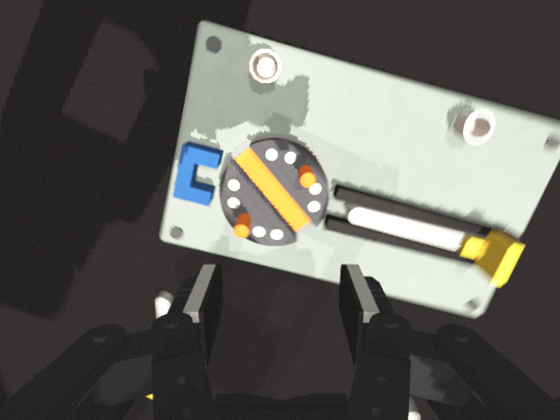

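The wrist view shows the disc centred at (274,191), with peg tops at (307,180) and (241,231). The keeper is at (195,172), the bar nose at about (349,215) and the lug at (492,254). The crucibles, at (266,66) and (478,127), are well away.

Run:
```python
from h import *; import pickle
st,d=pickle.load(open("pics/w1.pkl","rb")); c=cam(d,st)
a,b=plane(c,(307.4,179.8),.069),plane(c,(240.8,231),.069); v=a-b
print("pegs",a.round(4),b.round(4),"mid",((a+b)/2).round(4),"dist",np.linalg.norm(v).round(4),np.degrees(np.arctan2(v[1],v[0])).round(1))
print("slot mid",plane(c,(272.3,189.6),.022).round(4))
im=d["image"]; h=cv2.cvtColor(im,cv2.COLOR_BGR2HSV)
m=cv2.inRange(h,(8,120,120),(30,255,255)); m[:,:225]=0; m[:,325:]=0; m[260:]=0
cnt=max(cv2.findContours(m,cv2.RETR_EXTERNAL,cv2.CHAIN_APPROX_NONE)[0],key=cv2.contourArea)
P=np.array([plane(c,q,.021)[:2] for q in cnt[:,0].astype(float)])
l=cv2.fitLine(P.astype(np.float32),cv2.DIST_L2,0,.01,.01).ravel(); print("slot dir deg",np.degrees(np.arctan2(l[1],l[0])).round(1))
m=cv2.inRange(h,(0,0,110),(180,70,255)); cnts=cv2.findContours(m,cv2.RETR_EXTERNAL,cv2.CHAIN_APPROX_NONE)[0]
# bar: bright white blob
m=cv2.inRange(h,(0,0,175),(180,45,255)); m[:200]=0; m[260:]=0; m[:,:340]=0; m[:,470:]=0
n,lab,s,ce=cv2.connectedComponentsWithStats(m); i=1+np.argmax(s[1:,4]); ys,xs=np.where(lab==i)
P=np.array([plane(c,(x,y),.036)[:2] for x,y in zip(xs,ys)]); l=cv2.fitLine(P.astype(np.float32),cv2.DIST_L2,0,.01,.01).ravel()
u=l[:2]*np.sign(l[1]); pr=(P-l[2:])@u; print("bar dir",np.degrees(np.arctan2(u[1],u[0])).round(2),"nose",(l[2:]+u*pr.max()).round(4),"line pt",l[2:])
nrm=np.array([u[1],-u[0]]); print("axis offset from bar line mm",((a+b)[:2]/2-l[2:])@nrm*1000)
cs,cw=cam(load("scene0")),c
print("peg heights via scene/wrist: lug", tri(cam(load("side0")),(295.8,264.4),c,(492,254.2)))
```

```text
pegs [0.557  0.0162 0.069 ] [0.5025 0.0498 0.069 ] mid [0.5297 0.033  0.069 ] dist 0.064 -31.7
slot mid [0.5291 0.0346 0.022 ]
slot dir deg 58.4
bar dir 94.59 nose [ 0.5347 -0.0318] line pt [ 0.5389367  -0.08417438]
axis offset from bar line mm 0.21699391206365937
peg heights via scene/wrist: lug (array([ 0.54651481, -0.15475569,  0.05091406]), np.float64(0.002614601308883886))
```

```bash
sed -i 's/^O=.*/O=np.array([.5297,.033]); YAW=4.8/' h.py; python3 -c "
from h import *; from rig import env
togo(env.read_state(),[*O,.219],-75)"
```

```text
a -75 rot [ 4.1  0.1 -0. ]
a 105 rot [-1.759e+02  0.000e+00  1.000e-01]
xyz cm [14.03 -0.19  0.24]
jaw angle now -70.9 pos [0.5327 0.0321 0.3593] q [-4. 18. 98. -0. 64. 67.] F [ 0.5  0.1 -1.5]
```

```bash
python3 -m pendant '{"xyz":[[0,-0.2,0.2],[2,-0.2,0.2],[4,-0.2,0.2],[6,-0.2,0.2],[8,-0.2,0.2],[9.5,-0.2,0.2],[10.5,-0.2,0.2],[10.5,-0.2,0.2],[10.5,-0.2,0.2],[10.5,-0.2,0.2]],"rot":[[4,0,0],[4,0,0],[4,0,0],[4,0,0],[4,0,0],[4,0,0],[4,0,0],[4,0,0],[4,0,0],[4,0,0]],"jaw":[5,5,5,5,5,5,5,5,5,5]}'
python3 -c "
from h import *; from rig import env
togo(env.read_state(),[*O,.219],-75)"
```

```text
time_s: 2.65
position: [0.5292, 0.0361, 0.2565]
ee_rot: [158.1, 89.9, -5.9]
wrist_force: [0.7, 0.3, 0.5]
grip_width: 0.0499
a -75 rot [ 1.  -0.1 -0. ]
a 105 rot [-1.79e+02  0.00e+00 -1.00e-01]
xyz cm [3.75 0.31 0.05]
jaw angle now -74.0 pos [0.5292 0.0361 0.2565] q [ -4.  25. 104.  -0.  50.  70.] F [0.7 0.3 0.5]
```

```bash
python3 -m pendant '{"xyz":[[0,0.3,0],[0.6,0.3,0],[1.2,0.3,0],[1.8,0.3,0],[2.4,0.3,0],[3,0.3,0],[3.4,0.3,0],[3.7,0.3,0],[3.7,0.3,0],[3.7,0.3,0]],"rot":[[1,0,0],[1,0,0],[1,0,0],[1,0,0],[1,0,0],[1,0,0],[1,0,0],[1,0,0],[1,0,0],[1,0,0]],"jaw":[5,5,5,5,5,5,5,5,5,5]}'
python3 - <<'E'
from h import *; from rig import env,vision
st=env.read_state(); togo(st,[*O,.219],-75)
d=vision.get_image("wrist"); cv2.imwrite("pics/w2.png",d["image"])
E
```

```text
time_s: 3.48
position: [0.5297, 0.0331, 0.2185]
ee_rot: [-10.1, 90.0, -175.1]
wrist_force: [0.0, 0.4, -0.1]
grip_width: 0.0501
a -75 rot [-0.  0.  0.]
a 105 rot [180.   0.  -0.]
xyz cm [-0.05  0.01 -0.  ]
jaw angle now -75.0 pos [0.5297 0.0331 0.2185] q [ -4.  29. 106.  -0.  46.  71.] F [ 0.   0.4 -0.1]
```

View pics/w2.png

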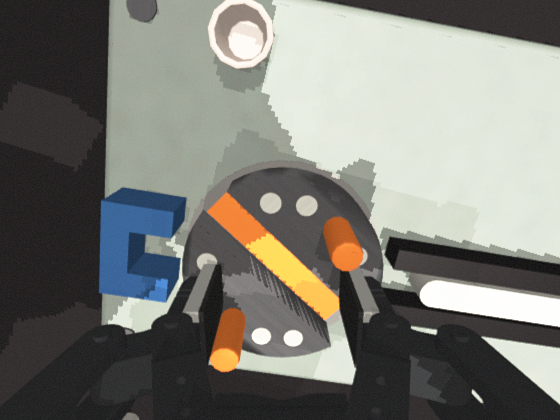

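The fingertips stand beside both pegs. The right finger is below peg (343,245) and the left one is above peg (230,340), so an anticlockwise turn pushes both.

```bash
python3 -m pendant '{"xyz":[[0,0,0],[0,0,0],[0,0,0],[0,0,0],[0,0,0],[0,0,0],[0,0,0],[0,0,0],[0,0,0],[0,0,0]],"rot":[[-5,0,0],[-10,0,0],[-15,0,0],[-20,0,0],[-25,0,0],[-30,0,0],[-35,0,0],[-40,0,0],[-40,0,0],[-40,0,0]],"jaw":[5,5,5,5,5,5,5,5,5,5]}'
cat > m.py <<'E'
from h import *; from rig import env,vision
import sys
st=env.read_state(); togo(st,[*O,.219],-75)
d=vision.get_image("wrist"); cv2.imwrite(f"pics/{sys.argv[1]}.png",d["image"]); c=cam(d,st)
h=cv2.cvtColor(d["image"],cv2.COLOR_BGR2HSV)
m=cv2.inRange(h,(3,150,120),(34,255,255)); m[:,440:]=0
for q in cv2.findContours(m,cv2.RETR_EXTERNAL,cv2.CHAIN_APPROX_NONE)[0]:
    if cv2.contourArea(q)<200: continue
    P=np.array([plane(c,p,.021)[:2] for p in q[:,0].astype(float)])
    (x,y),wh,_=cv2.minAreaRect((P*1000).astype(np.float32)); l=cv2.fitLine(P.astype(np.float32),cv2.DIST_L2,0,.01,.01).ravel()
    print("px",q[:,0].mean(0).round(),"at floor",round(x),round(y),"size",np.round(wh),"dir",np.degrees(np.arctan2(l[1],l[0])).round(1))
E
python3 m.py w3
```

```text
time_s: 4.37
position: [0.5296, 0.033, 0.219]
ee_rot: [30.7, 90.0, -94.5]
wrist_force: [-1.5, -1.6, 1.1]
grip_width: 0.0499
a -75 rot [39.8  0.  -0. ]
a 105 rot [-140.2    0.     0. ]
xyz cm [-0.    0.01 -0.01]
jaw angle now -35.2 pos [0.5296 0.033  0.219 ] q [ -4.  29. 106.  -0.  46.  31.] F [-1.5 -1.6  1.1]
px [223. 330.] at floor 479 13 size [40.  9.] dir 40.3
px [350. 255.] at floor 559 12 size [32. 16.] dir 78.7
px [275. 253.] at floor 528 32 size [85. 16.] dir 87.8
```

View pics/w3.png

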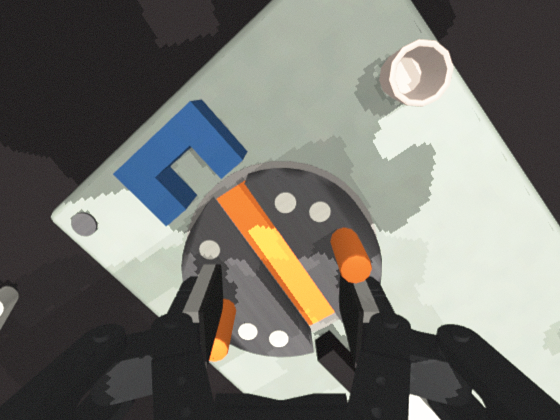

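The disc followed the fingers and the slot now lies at 87.8°. The target is about 94.8°, so I will turn 7° more.

```bash
python3 -m pendant '{"xyz":[[0,0,0],[0,0,0],[0,0,0],[0,0,0],[0,0,0],[0,0,0],[0,0,0],[0,0,0],[0,0,0],[0,0,0]],"rot":[[-2,0,0],[-4,0,0],[-6,0,0],[-7,0,0],[-7,0,0],[-7,0,0],[-7,0,0],[-7,0,0],[-5,0,0],[-3,0,0]],"jaw":[5,5,5,5,5,5,5,5,5,5]}'
python3 m.py w4
```

```text
time_s: 5.25
position: [0.5301, 0.0332, 0.2187]
ee_rot: [139.9, 89.9, 17.7]
wrist_force: [0.4, -0.7, -0.6]
grip_width: 0.0498
a -75 rot [42.8 -0.1 -0. ]
a 105 rot [-1.372e+02  0.000e+00 -1.000e-01]
xyz cm [-0.03 -0.02  0.04]
jaw angle now -32.2 pos [0.5301 0.0332 0.2187] q [ -4.  29. 106.   0.  46.  28.] F [ 0.4 -0.7 -0.6]
px [223. 336.] at floor 479 8 size [41. 11.] dir 43.4
px [346. 253.] at floor 559 16 size [31. 16.] dir 80.7
px [274. 256.] at floor 528 31 size [15. 85.] dir -84.9
```

The slot is now at 95.1°, which is aligned. Next I lift straight up and go behind the lug with the jaws shut.

```bash
python3 -m pendant '{"xyz":[[-2,0,0],[-4,0,0],[-6,0,0],[-8,0,0],[-10,0,0],[-12,0,0],[-14,0,0],[-14,0,0],[-14,0,0],[-14,0,0]],"rot":[[0,0,0],[0,0,0],[0,0,0],[0,0,0],[-5,0,0],[-10,0,0],[-17,0,0],[-24,0,0],[-31,0,0],[-37,0,0]],"jaw":[5,5,5,5,3,2,1,0,0,0]}'
python3 -c "
from h import *; from rig import env
print(deck(0,-228)); togo(env.read_state(),[*deck(0,-228),.34],YAW)"
```

```text
time_s: 6.13
position: [0.5301, 0.0333, 0.3594]
ee_rot: [93.2, 89.9, 8.6]
wrist_force: [1.0, -0.1, -1.0]
grip_width: -0.0001
[ 0.54877855 -0.19420037]
a 4.8 rot [ 0.6 -0.  -0.1]
a 184.8 rot [-179.4    0.2   -0. ]
xyz cm [ 1.94 -0.27 22.83]
jaw angle now 5.4 pos [0.5301 0.0333 0.3594] q [-4. 18. 98.  0. 64. -9.] F [ 1.  -0.1 -1. ]
```

```bash
python3 -m pendant '{"xyz":[[0,0,2],[0,0,5],[0,0,8],[0,-0.1,11],[0,-0.2,14],[0,-0.3,17],[0,-0.3,20],[0,-0.3,22],[0,-0.3,22.8],[0,-0.3,22.8]],"rot":[[0.5,0,0],[0.5,0,0],[0.5,0,0],[0.5,0,0],[0.5,0,0],[0.5,0,0],[0.5,0,0],[0.5,0,0],[0.5,0,0],[0.5,0,0]],"jaw":[0,0,0,0,0,0,0,0,0,0]}'
python3 - <<'E'
from h import *; from rig import env,vision; import pickle
st=env.read_state(); togo(st,[*deck(0,-228),.2215],YAW)
d=vision.get_image("wrist"); pickle.dump((st,d),open("pics/w5.pkl","wb")); cv2.imwrite("pics/w5.png",d["image"]); c=cam(d,st)
for y,z in ((-195,.068),(-195,.053),(-65,.036),(0,.04)):
    q=c[0]@(c[1]@np.array([*deck(0,y),z])+c[2]); print(y,z,(q[:2]/q[2]).round(0))
E
```

```text
time_s: 6.97
position: [0.5469, -0.1958, 0.3586]
ee_rot: [63.0, 89.9, -22.7]
wrist_force: [-1.0, -0.7, 0.1]
grip_width: 0.0003
a 4.8 rot [-0.4  0.  -0. ]
a 184.8 rot [ 1.796e+02 -1.000e-01 -0.000e+00]
xyz cm [13.71  0.18 -0.15]
jaw angle now 4.4 pos [ 0.5469 -0.1958  0.3586] q [-27.  22.  92.   0.  66. -31.] F [-1.  -0.7  0.1]
-195 0.068 [282. 154.]
-195 0.053 [281. 150.]
-65 0.036 [280. -43.]
0 0.04 [ 280. -167.]
```

View pics/w5.png

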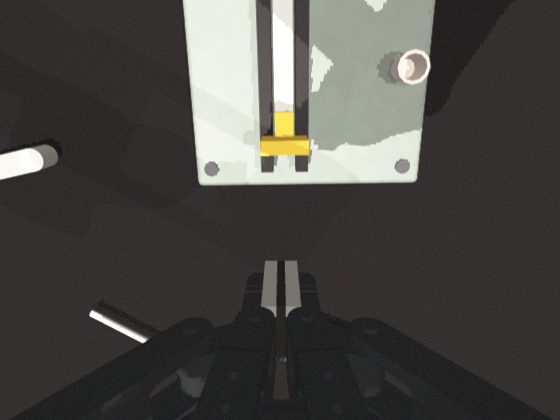

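The lug's rear edge is at (285,157), about 2 mm right of where I predicted. The ground below the shut fingers is clear and the screwdriver tip (93,313) is away to the side, so I descend behind the lug.

```bash
python3 -m pendant '{"xyz":[[2,0.3,-0.2],[4,0.3,-0.2],[6,0.3,-0.2],[8,0.3,-0.2],[10,0.3,-0.2],[11.5,0.3,-0.2],[12.6,0.3,-0.2],[13.4,0.3,-0.2],[13.7,0.3,-0.2],[13.7,0.3,-0.2]],"rot":[[0,0,0],[0,0,0],[0,0,0],[0,0,0],[0,0,0],[0,0,0],[0,0,0],[0,0,0],[0,0,0],[0,0,0]],"jaw":[0,0,0,0,0,0,0,0,0,0]}'
python3 -c "
from h import *; from rig import env
togo(env.read_state(),[*deck(1,-73),.2215],YAW)"
```

```text
time_s: 7.85
position: [0.5493, -0.1915, 0.2214]
ee_rot: [-124.8, 90.0, 149.7]
wrist_force: [0.3, -0.3, -0.2]
grip_width: -0.0001
a 4.8 rot [-0.3 -0.   0. ]
a 184.8 rot [1.797e+02 1.000e-01 0.000e+00]
xyz cm [ -0.    -0.05 -15.23]
jaw angle now 4.5 pos [ 0.5493 -0.1915  0.2214] q [-26.  32.  99.   0.  50. -31.] F [ 0.3 -0.3 -0.2]
```

```bash
python3 -m pendant '{"xyz":[[0,0,-0.7],[0,0,-1.4],[0,0,-2.1],[0,0,-2.8],[0,0,-3.5],[0,0,-4.2],[0,0,-4.9],[0,0,-5.6],[0,0,-6.3],[0,0,-7]],"rot":[[0,0,0],[0,0,0],[0,0,0],[0,0,0],[0,0,0],[0,0,0],[0,0,0],[0,0,0],[0,0,0],[0,0,0]],"jaw":[0,0,0,0,0,0,0,0,0,0]}'
python3 - <<'E'
from h import *; from rig import env,vision
togo(env.read_state(),[*deck(1,-73),.2215],YAW)
d=vision.get_image("wrist"); cv2.imwrite("pics/w6.png",d["image"])
E
```

```text
time_s: 8.68
position: [0.5439, -0.1217, 0.2218]
ee_rot: [36.7, 90.0, -48.9]
wrist_force: [0.6, -3.8, 2.3]
grip_width: 0.0001
a 4.8 rot [-0.3  0.  -0. ]
a 184.8 rot [179.7  -0.   -0. ]
xyz cm [ 0.03 -0.07 -8.23]
jaw angle now 4.5 pos [ 0.5439 -0.1217  0.2218] q [-20.  30. 102.  -0.  48. -24.] F [ 0.6 -3.8  2.3]
```

View pics/w6.png

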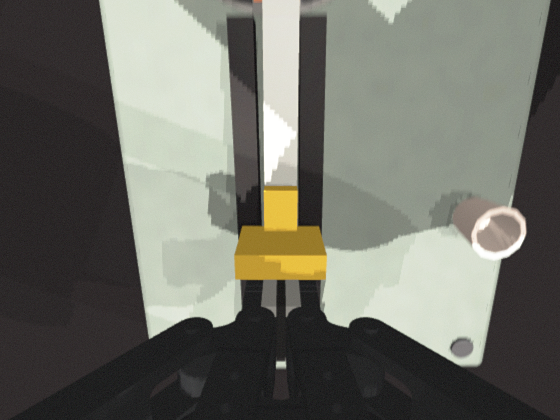

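The lug at (280,250) is square to the fingers and the bar is entering the slot with a force of about 4 N. I continue.

```bash
python3 -m pendant '{"xyz":[[0,0,-0.7],[0,0,-1.4],[0,0,-2.1],[0,0,-2.8],[0,0,-3.5],[0,0,-4.2],[0,0,-4.9],[0,0,-5.5],[0,0,-6],[0,0,-6.4]],"rot":[[0,0,0],[0,0,0],[0,0,0],[0,0,0],[0,0,0],[0,0,0],[0,0,0],[0,0,0],[0,0,0],[0,0,0]],"jaw":[0,0,0,0,0,0,0,0,0,0]}'
python3 -c "
from h import *; from rig import env
togo(env.read_state(),[*deck(1,-73),.2215],YAW)"
```

```text
time_s: 9.57
position: [0.5386, -0.0577, 0.2215]
ee_rot: [-114.1, 90.0, 160.4]
wrist_force: [0.2, -2.1, -0.8]
grip_width: 0.0
a 4.8 rot [-0.3 -0.   0. ]
a 184.8 rot [1.797e+02 1.000e-01 0.000e+00]
xyz cm [ 0.   -0.04 -1.82]
jaw angle now 4.5 pos [ 0.5386 -0.0577  0.2215] q [-13.  29. 104.   0.  47. -18.] F [ 0.2 -2.1 -0.8]
```

```bash
python3 -m pendant '{"xyz":[[0,0,-0.2],[0,0,-0.4],[0,0,-0.6],[0,0,-0.8],[0,0,-1],[0,0,-1.2],[0,0,-1.3],[0,0,-1.4],[0,0,-1.5],[0,0,-1.6]],"rot":[[0,0,0],[0,0,0],[0,0,0],[0,0,0],[0,0,0],[0,0,0],[0,0,0],[0,0,0],[0,0,0],[0,0,0]],"jaw":[0,0,0,0,0,0,0,0,0,0]}'
python3 -c "
from h import *; from rig import env
togo(env.read_state(),[*deck(1,-73),.2215],YAW)"
```

```text
time_s: 10.4
position: [0.5376, -0.0425, 0.2217]
ee_rot: [-5.2, 90.0, -90.7]
wrist_force: [-0.1, -0.8, -1.3]
grip_width: -0.0001
a 4.8 rot [-0.3  0.   0. ]
a 184.8 rot [179.7   0.   -0. ]
xyz cm [ 0.02 -0.06 -0.29]
jaw angle now 4.5 pos [ 0.5376 -0.0425  0.2217] q [-12.  29. 104.  -0.  47. -16.] F [-0.1 -0.8 -1.3]
```

```bash
python3 -m pendant '{"xyz":[[0,0,-0.1],[0,0,-0.2],[0,0,-0.25],[0,0,-0.3],[0,0,-0.35],[0,0,-0.4],[0,0,-0.4],[0,0,-0.45],[0,0,-0.5],[0,0,-0.5]],"rot":[[0,0,0],[0,0,0],[0,0,0],[0,0,0],[0,0,0],[0,0,0],[0,0,0],[0,0,0],[0,0,0],[0,0,0]],"jaw":[0,0,0,0,0,0,0,0,0,0]}'
python3 -c "
from h import *; from rig import env
togo(env.read_state(),[*deck(1,-73),.2215],YAW)"
```

```text
time_s: 11.23
position: [0.5377, -0.0392, 0.222]
ee_rot: [11.0, 89.8, -74.5]
wrist_force: [-0.8, -12.6, -1.0]
grip_width: 0.0004
a 4.8 rot [-0.2  0.2 -0. ]
a 184.8 rot [ 1.798e+02 -1.000e-01 -3.000e-01]
xyz cm [ 0.05 -0.09  0.04]
jaw angle now 4.6 pos [ 0.5377 -0.0392  0.222 ] q [-11.  29. 104.  -0.  46. -16.] F [ -0.8 -12.6  -1. ]
```

The force rose to 12.6 N right at the expected home position. I press 2 mm more, then back off and lift.

```bash
python3 -m pendant '{"xyz":[[0,0,-0.1],[0,0,-0.2],[0,0,-0.2],[0,0,-0.2],[0,0,-0.2],[0,0,-0.2],[0,0,-0.2],[0,0,-0.2],[0,0,-0.2],[0,0,-0.2]],"rot":[[0,0,0],[0,0,0],[0,0,0],[0,0,0],[0,0,0],[0,0,0],[0,0,0],[0,0,0],[0,0,0],[0,0,0]],"jaw":[0,0,0,0,0,0,0,0,0,0]}'
python3 -m pendant '{"xyz":[[0,0,0.5],[0,0,1.5],[0,0,2.5],[0,0,3.5],[-2,0,3.5],[-5,0,3.5],[-8,0,3.5],[-11,0,3.5],[-14,0,3.5],[-14,0,3.5]],"rot":[[0,0,0],[0,0,0],[0,0,0],[0,0,0],[0,0,0],[0,0,0],[0,0,0],[0,0,0],[0,0,0],[0,0,0]],"jaw":[0,0,0,0,0,0,0,0,0,0]}'
python3 - <<'E'
from h import *; from rig import env,vision; import pickle
st=env.read_state(); d=vision.get_image("wrist"); s=vision.get_image("side"); c=cam(d,st)
for y,z in ((68,.036),(-62,.068)):
    q=c[0]@(c[1]@np.array([*deck(0,y),z])+c[2]); print(y,z,(q[:2]/q[2]).round(0))
b=cv2.resize(s["image"][150:330,220:370],None,fx=2.333,fy=2.333,interpolation=cv2.INTER_CUBIC)
a=d["image"][:,60:500]; cv2.imwrite("pics/fin.png",np.hstack([a,b[:420]]))
E
```

```text
time_s: 12.07
position: [0.5377, -0.0386, 0.2223]
ee_rot: [9.2, 89.6, -76.2]
wrist_force: [-1.3, -20.4, 1.1]
grip_width: 0.0
time_s: 12.9
position: [0.5419, -0.0715, 0.3676]
ee_rot: [72.4, 89.4, -13.2]
wrist_force: [1.0, 0.2, 0.1]
grip_width: 0.0001
68 0.036 [269. -55.]
-62 0.068 [270. 139.]
```

View pics/fin.png

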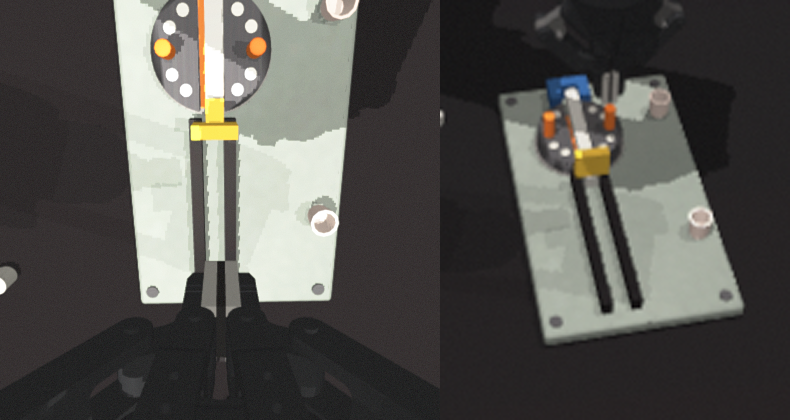

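The picture shows the bar through the slot with its nose in the blue keeper. The lug's rear edge is at row 139, exactly as predicted for home, and the crucibles are in place. I hand in.

```bash
python3 -c "
from rig import env
print(env.close_job())"
```

```text
the job is handed in; nothing more can be done
None
```

The sampler is locked, and I handed the job in at about 13 s of the 48 s allowed.

- **Disc:** I turned it about 37° anticlockwise by both pegs with the open fingertips. The slot then measured 95.1°, against a bar direction of 94.6–95.2°.
- **Bar:** I pushed it by the rear face of the lug with the jaws shut. It moved at about 2–4 N until the force rose to 12.6 N at the expected home position. Pressing 2 mm more gave 20 N and moved it less than 1 mm, so it is against the stop. I then backed off and lifted clear.
- **Last check:** In the final wrist and side pictures the bar is through the slot with its nose in the blue keeper. The lug's rear edge is at the pixel row predicted for home. Both crucibles are in place on the deck and the robot is touching nothing.
- **Not checked:** I did not re-check the wash bottle, vial, pot, mouse or screwdriver afterwards. The arm's path stayed clear of them and I saw no unexpected force.
- **Disagreement:** The lug sat about 2 mm to one side of where I predicted, so I shifted the push slightly to match. No check failed.

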